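# Unpack the cover plate and hold it lined up over its mount

### The arm

A 7-joint arm with a two-finger parallel gripper is mounted at the origin on a cart in front of the work surface, level with it; the furniture and walls round the work are solid. World frame = base frame: x ahead of the robot, y to its left, z up, the work surface at z = 0. Lengths are in m, angles in rad, forces in N, time in s.
With the tool pointing down it reaches from about 0.35 to 0.9 m from the base axis. Payload 19.9 kg.
Tool frame: the origin (TCP) lies between the finger pads; the fingertips stand 25 mm ahead of it and the grasp point (between the pads) lies 6 mm ahead of it (arm.tcp_to_tips is the distance from the TCP to the fingertips, in m); z points along the fingers, y is the direction in which the jaws open and shut (so a half turn about z gives the same grasp; the last joint's range is limited). The gripper opens to 85 mm and grips with 20 to 120 N. Pads are 22 mm wide; open, the fingers measure 114 mm over their backs; the gripper's body (76 mm by 85 mm) begins 54 mm behind the grasp point. The pads swing forward as they close: fully open they stand 13 mm farther back than shut.
Start: joints at [1.202, 0.417, -0.01, 1.614, 0.005, 1.111, -0.053], TCP at [0.201, -0.592, 0.256] pointing down, gripper open.
Joint ranges: [-2.81, 2.81], [-0.39, 2.02], [-1.27, 1.25], [0.06, 2.57], [-1.19, 4.33], [0.19, 2], [-2.82, 2.82]. Speed limits (rad/s): [1.89, 1.89, 2.39, 2.39, 3.01, 3.01, 3.01].

### API

Orientations are given as a rotation vector (axis times angle).
In Python, from plant import arm gives the robot as it stands.
- The arm moves only by the shell command python3 -m handwheel 'ROWS' [OPENING] [FORCE]. ROWS is JSON, a list of rows, each a list of 6 numbers: the shift along the tool's x, y, z in units of 20 mm (1.0 is 20 mm), then the turn, a rotation vector about the tool's x, y, z in units of 120 degrees (1.0 is 120 degrees). In form: [[tx, ty, tz, wx, wy, wz], ...]. A call has 1 to 10 rows; each row shifts and turns the pose as measured when the row begins, along the tool's axes as they then stand; what a row does not reach is not made up. A row lasts 1/8 s, in which the tool goes at most 62.5 mm and 10.7 degrees, less where a joint would pass 70% of its speed; a pose out of reach is approached as far as the arm can. A call with a number of a shift or a turn outside -1 to 1 is refused whole. A call with a gripper value outside its range is refused whole. OPENING is the gripper's target within -1 to 1 (fully open at 1, half-way at 0, shut at -1), set as the call begins (- or left out, the last holds). The fingers move at their own pace and stop on an object; FORCE is the grip in N (left out, the last holds). Time passes only in rows, so rows that do not move let the fingers close. It gives the time, the measured TCP pose, the force and the opening at its end, in the units of the state.
- arm.get_obs(): the state, without advancing time (a new reading comes with each control period).
- arm.grab_frame(name): name is "scene" or "top" or "wrist"; returns a dict with "color" (420x560x3 uint8, red, green, blue), "intrinsics" (3x3 intrinsics, pixels), "distortion" ([k1, k2, p1, p2, k3] as OpenCV has them; the pictures are not rectified), "extrinsics" (4x4, takes a point from camera to world coordinates). Camera axes: x right, y up, looking along -z (the intrinsics and any distortion apply to the point x, -y, -z); pixel columns grow to the right and rows downward; lengths in m; the calibration is good to about 2 mm. A picture is of the moment at which its call begins. There is no depth.
- arm.finish_job(): hands the job in, once; it reports no verdict.
The state is a dict: "time_s": time; "q": joint angles; "joint_vel": joint speeds; "joint_torque": joint torques, N m; "tool_pos": TCP position; "ee_rot": TCP orientation; "contact_force": force on the tool from outside, world axes, zero at the start; "moment": the same for the moment, N m; "grip_width": finger opening in m.
Only numpy, scipy, OpenCV 4.12 (cv2) and the standard library are available. Lean on these libraries where they do the work, as an engineer would, in place of code of your own. Each camera call takes 0.05 s, during which the arm holds its last target.

### The job

Swing both flaps of the small carton outward, well past upright, and lift out the metal cover plate by its black grip block. Then hold the plate level and still about 20 mm above the mounting foot, not touching it, with each of its three screw holes lined up over the matching threaded hole so that the screws can be started. Finish while still holding it there; leave the other things where they stand.

Things in the scene. Friction and masses are not known exactly. Their poses are not given: they have to be found in the camera images.
- carton: Shallow open-topped cardboard carton, 112 mm (its x) by 144 mm (its y) by 48 mm high, walls and floor 4 mm thick. Stands fast and does not move. Origin: centre of its underside on the desk; z up. Its two flaps are hinged on the top edges of its +y and -y walls.
- flap_left (a joint): Angle (rad) of the flap on the carton's +y edge: 0 level over the carton, 1.57 upright, 3.0 folded right out (stop). Cardboard panel 108 mm wide (along the carton's x), 55 mm long, 3 mm thick, ajar at 0.75 to 1.1 at the start. Stiff crease: it stays where it is left; a sideways push of about 1 N from inside turns it.
- flap_right (a joint): The same for the flap on the carton's -y edge.
- flap_left_hinge (a point): Middle of the crease (hinge line, along the carton's x) of the left flap, 48 mm above the desk, 71 mm from the carton's centre on its +y side.
- flap_right_hinge (a point): Middle of the crease of the right flap, 48 mm above the desk, 71 mm from the carton's centre on its -y side.
- flap_left_edge (a point): Middle of the free edge of the left flap, 55 mm from its crease; moves with the flap.
- flap_right_edge (a point): Middle of the free edge of the right flap, 55 mm from its crease; moves with the flap.
- cover_plate: Loose aluminium plate 72 (its x) x 98 (its y) x 5 mm, 0.14 to 0.28 kg, lying flat in the carton, roughly square with it. On its middle stands a black grip block, 44 mm along x, 16 mm along y (pinch here), its top 41 mm above the underside, 3 mm below the carton's rim. Three 9 mm holes in a triangle: two near the -y end, one near the +y end. Origin: centre of the underside; z up.
- plate_hole0 (a point): Centre of the plate's hole at its +x, -y corner (24, -38 mm from the plate's centre), at the underside.
- plate_hole1 (a point): Centre of the plate's hole at its -x, -y corner (-24, -38 mm), at the underside.
- plate_hole2 (a point): Centre of the plate's single hole near its +y end (0, 38 mm), at the underside.
- mount: Mounting foot: a wooden block 76 mm (its x) by 102 mm (its y) with a steel flange on top, 50 mm high in all, with three 7 mm threaded holes in the same triangle as the plate's. Stands fast and does not move. Origin: centre of its underside on the desk; z up; its flat top is at 50 mm.
- thread0 (a point): Mouth of the threaded hole that belongs under plate_hole0 (24, -38 mm from the mount's centre), on the mount's top face.
- thread1 (a point): Mouth of the threaded hole that belongs under plate_hole1 (-24, -38 mm).
- thread2 (a point): Mouth of the single threaded hole that belongs under plate_hole2 (0, 38 mm).
- vial: Bystander: small corked glass vial, 31 mm wide, 43 mm high. Loose; leave it where it is. Origin: centre of its underside.
- ink_bottle: Bystander: square bottle with a white cap, 46 mm wide, 88 mm high. Loose; leave it where it is. Origin: centre of its underside.
- eraser: Bystander: white eraser, 20 x 31 x 11 mm. Loose; leave it where it is. Origin: centre of its underside.
- clip_jar: Bystander: small clip-top glass jar, 68 x 56 x 71 mm. Loose; leave it where it is. Origin: centre of its underside.
- tape_roll: Bystander: roll of masking tape lying flat, 107 mm across, 25 mm high. Loose; leave it where it is. Origin: centre of its underside.
- flat_tin: Bystander: flat grey tin, 65 x 96 x 19 mm. Loose; leave it where it is. Origin: centre of its underside.

How it is judged:
On the way, in this order (a step that is already met when the one before it is completed fails the run):
1. both flaps of the carton are swung outward past upright (over 1.9 rad) while the plate still lies in it (value of joint each of flap_left, flap_right above 1.9 rad and height (world z) of cover_plate below 0.03 m), for 0.2 s.
2. the plate is lifted clear of the carton in the fingers (height (world z) of cover_plate above 0.06 m and contact force between the fingers and cover_plate above 1 N), for 0.2 s.
At the end, for the whole second after the job is handed in: The fingers hold the plate still over the mount, touching neither mount nor carton: each hole within 5 mm sideways of its thread and 6 to 38 mm above the mount's top, tilt under 0.12 rad, slower than 0.02 m/s and 0.2 rad/s; both flaps still beyond 1.8 rad (horizontal distance between plate_hole0 and thread0 below 0.005 m and horizontal distance between plate_hole1 and thread1 below 0.005 m and horizontal distance between plate_hole2 and thread2 below 0.005 m and z of plate_hole0 in the frame of thread0 between 0.006 and 0.038 m and z of plate_hole1 in the frame of thread0 between 0.006 and 0.038 m and z of plate_hole2 in the frame of thread0 between 0.006 and 0.038 m and angle between cover_plate's own z axis and vertical below 0.12 rad and contact force between the fingers and cover_plate above 1 N and contact force between cover_plate and mount below 0.2 N and contact force between cover_plate and carton below 0.2 N and linear speed of cover_plate below 0.02 m/s and angular speed of cover_plate below 0.2 rad/s and value of joint each of flap_left, flap_right above 1.8 rad); the arm keeps its last pose, push and grip.
It fails at once if the plate knocks or rests on the mount (over 3 N) (contact force between cover_plate and mount above 3 N).
It fails at once if a bystander is pushed more than 30 mm (distance of any of vial, ink_bottle, eraser, clip_jar, tape_roll, flat_tin from where it was at the start of the episode above 0.03 m).
It also fails if it takes over 54 s, if anything falls off the work surface, if the arm or the gripper's body presses on something with over 40 N, if the wrist force passes 120 N, or if a joint passes its speed limit or range.

## Working session

There is one attempt and no reset: what is moved stays moved. The work goes in short steps, Python scripts to look and compute and a shell command to move; the robot and the scene stay as the last step left them, time stands still between calls to the robot, and variables do not carry over. Pictures are saved under pics/ and viewed, and the job is handed in when it is done.

```bash
ls; mkdir -p pics; cat > h.py <<'E'
import numpy as np, cv2
from plant import arm
def snap(n,f):
    d=arm.grab_frame(n); cv2.imwrite('pics/'+f,cv2.cvtColor(d['color'],cv2.COLOR_RGB2BGR)); np.savez('pics/'+f+'.npz',**{k:np.array(v) for k,v in d.items()}); return d
def load(f): return dict(np.load('pics/'+f+'.npz'))
def ray(d,uv):
    p=cv2.undistortPoints(np.array(uv,float).reshape(-1,1,2),d['intrinsics'],d['distortion']).reshape(-1,2)
    v=np.c_[p[:,0],-p[:,1],-np.ones(len(p))]
    return d['extrinsics'][:3,3], v@d['extrinsics'][:3,:3].T
def atz(d,uv,z):
    o,v=ray(d,uv); z=np.broadcast_to(z,(len(v),)); return o+v*((z-o[2])/v[:,2])[:,None]
def proj(d,P):
    E=np.linalg.inv(d['extrinsics']); c=np.atleast_2d(P)@E[:3,:3].T+E[:3,3]; c=c*[1,-1,-1]
    return cv2.projectPoints(c,np.zeros(3),np.zeros(3),d['intrinsics'],d['distortion'])[0].reshape(-1,2)
E
python3 - <<'E'
from h import *
for n in ['scene','top','wrist']: d=snap(n,n+'0.png'); print(n,d['extrinsics'].round(3).tolist())
print(arm.get_obs())
E
```

```text
pics
scene [[-0.64, 0.553, -0.533, -0.156], [-0.768, -0.449, 0.456, 0.468], [0.013, 0.701, 0.713, 1.011], [0.0, 0.0, 0.0, 1.0]]
top [[0.009, 0.989, -0.146, 0.353], [-1.0, 0.009, 0.0, -0.109], [0.001, 0.146, 0.989, 1.361], [0.0, 0.0, 0.0, 1.0]]
wrist [[0.321, 0.898, 0.302, 0.278], [-0.947, 0.304, 0.101, -0.566], [-0.002, -0.319, 0.948, 0.375], [0.0, 0.0, 0.0, 1.0]]
{'time_s': 0.15, 'q': array([ 1.20249929,  0.41787614, -0.01029819,  1.61400909,  0.004692  ,
        1.11071232, -0.05298041]), 'joint_vel': array([-0.00141385, -0.00155885,  0.00139908, -0.00185325,  0.00127992,
        0.00019622,  0.00094804]), 'joint_torque': array([ 6.03277767e-04, -8.64741254e+01,  6.78541493e-01, -4.35050547e+01,
        1.90555531e-02,  5.69344178e-03, -3.74793444e-06]), 'tool_pos': array([ 0.20055074, -0.59169928,  0.25579074]), 'ee_rot': array([-3.09880174e+00, -5.10925062e-01,  3.65834433e-04]), 'contact_force': array([0.00820537, 0.47686392, 1.48318183]), 'moment': array([0.01602435, 0.00844992, 0.00060249]), 'grip_width': 0.08570349581276837}
```

View pics/scene0.png

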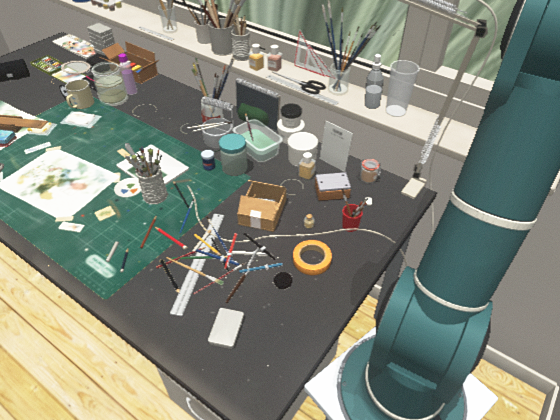

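View pics/top0.png

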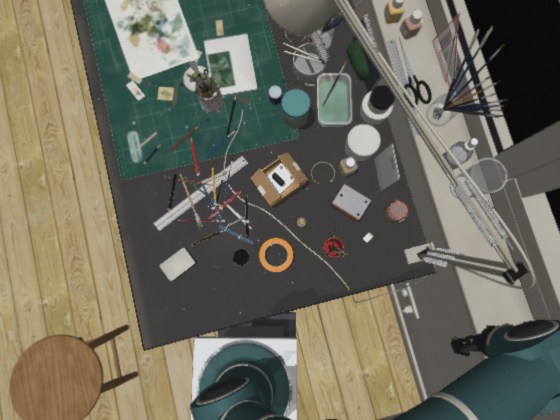

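View pics/wrist0.png

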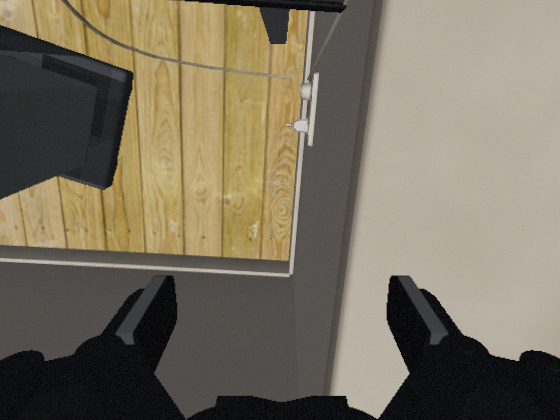

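The carton is at about (279,179) in the top view and the mount, the grey block, at about (351,202). Next I'll zoom in on both.

```bash
python3 - <<'E'
from h import *
a=cv2.imread('pics/top0.png')[130:290,230:420]; cv2.imwrite('pics/topz.png',cv2.resize(a,None,fx=4,fy=3.75,interpolation=2)[:600])
a=cv2.imread('pics/scene0.png')[150:280,220:390]; cv2.imwrite('pics/scz.png',cv2.resize(a,None,fx=4.5,fy=4.5,interpolation=2))
d=load('top0.png')
for n,p,z in [('carton',(279,178),.04),('mount',(351,202),.05),('tape',(276,255),.02),('vial',(301,222),.03),('ink',(349,165),.088),('eraser',(368,238),.01),('jar',(397,211),.07)]: print(n,atz(d,[p],z).round(3))
E
```

```text
carton [[ 0.649 -0.101  0.04 ]]
mount [[ 0.571 -0.327  0.05 ]]
tape [[ 0.405 -0.094  0.02 ]]
vial [[ 0.509 -0.172  0.03 ]]
ink [[ 0.681 -0.317  0.088]]
eraser [[ 0.462 -0.386  0.01 ]]
jar [[ 0.541 -0.465  0.07 ]]
```

View pics/topz.png

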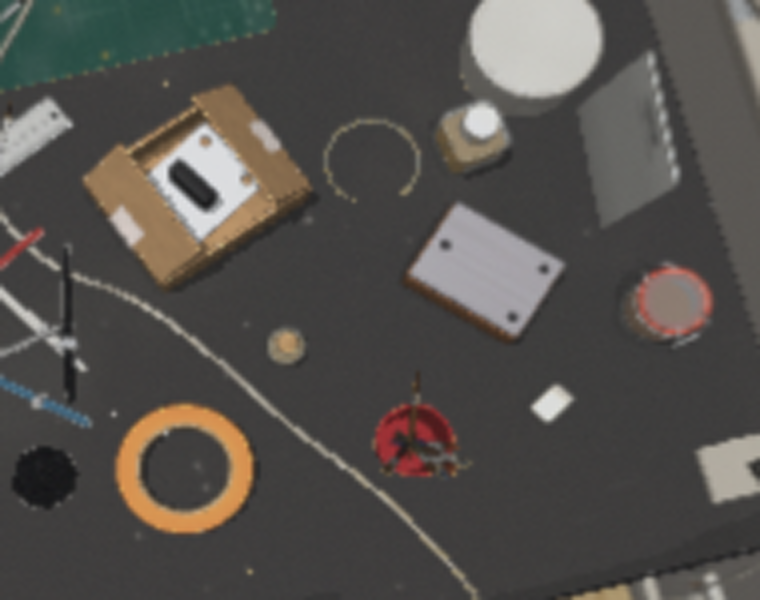

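View pics/scz.png

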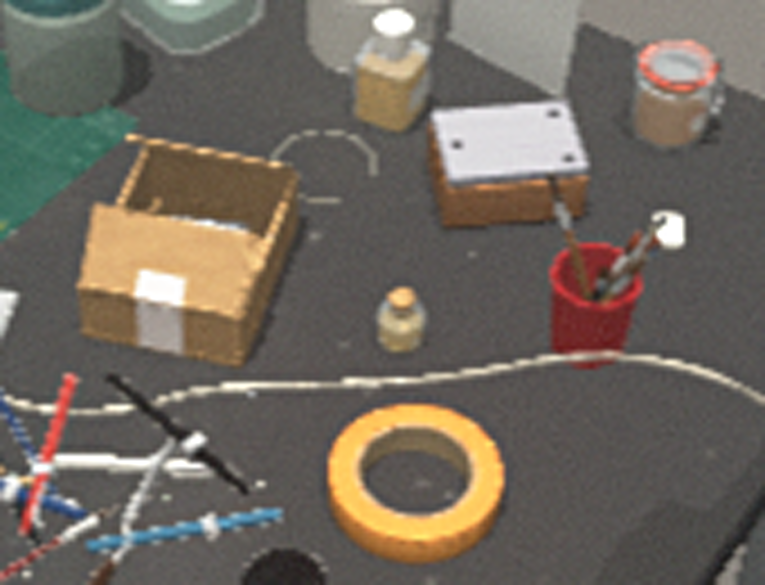

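```bash
python3 - <<'E'
from h import *
t=load('top0.png'); s=load('scene0.png')
def tri(a,b):
    o1,v1=ray(t,[a]);o2,v2=ray(s,[b]);v1=v1[0]/np.linalg.norm(v1);v2=v2[0]/np.linalg.norm(v2)
    k=np.linalg.lstsq(np.c_[v1,-v2],o2-o1,rcond=None)[0]; p,q=o1+v1*k[0],o2+v2*k[1]; return ((p+q)/2).round(3),np.linalg.norm(p-q).round(3)
print('lamp elbow',tri((515,271),(481,29))); print('lamp base',tri((415,254),(413,187)))
print('brush cup',tri((334,247),(352,214)),atz(t,[(334,247)],.06), atz(t,[(353,272)],0.1))
Z=lambda x,y:(230+x/4,130+y/3.75)
H=atz(t,[Z(543,268),Z(512,316),Z(445,244)],.05); print('mount holes',H.round(4)); 
for i,j in [(0,1),(0,2),(1,2)]: print(np.linalg.norm(H[i]-H[j]))
B=atz(t,[Z(170,168),Z(213,203)],.045); print('block ends',B.round(4),np.linalg.norm(B[0]-B[1]))
P=atz(t,[Z(205,141),Z(247,178)],.009); print('plate holes',P.round(4),np.linalg.norm(P[0]-P[1]))
E
```

```text
lamp elbow (array([ 0.357, -0.547,  0.556]), np.float64(0.005))
lamp base (array([ 0.41 , -0.532,  0.021]), np.float64(0.007))
brush cup (array([ 0.43 , -0.273,  0.048]), np.float64(0.0)) [[ 0.42957856 -0.27148906  0.06      ]] [[ 0.35443787 -0.32153265  0.1       ]]
mount holes [[ 0.5735 -0.3735  0.05  ]
 [ 0.5328 -0.3486  0.05  ]
 [ 0.5932 -0.2971  0.05  ]]
0.04774194017958396
0.07892311388459755
0.07938417804587646
block ends [[ 0.6577 -0.0801  0.045 ]
 [ 0.6278 -0.1146  0.045 ]] 0.04560925781970021
plate holes [[ 0.6904 -0.1077  0.009 ]
 [ 0.6577 -0.1423  0.009 ]] 0.04756087764732679
```

```bash
python3 -m handwheel '[[0.35,-1,0,0,0,0],[0.35,-1,0,0,0,0],[0.35,-1,0,0,0,0],[0.35,-1,0,0,0,0],[0.35,-1,0,0,0,0],[0.35,-1,0,0,0,0],[0.35,-1,0,0,0,0],[0.35,-1,0,0,0,0],[0.35,-1,0,0,0,0],[0.35,-1,0,0,0,0]]' -1
```

```text
time_s: 1.4
tool_pos: [0.2018, -0.3728, 0.254]
ee_rot: [-3.096, -0.509, 0.002]
contact_force: [-0.2, 0.5, -0.3]
grip_width: -0.0002
```

```bash
python3 -m handwheel '[[1,-0.25,-0.1,0,0,0],[1,-0.25,-0.1,0,0,0],[1,-0.25,-0.1,0,0,0],[1,-0.25,-0.1,0,0,0],[1,-0.25,-0.1,0,0,0],[1,-0.25,0,0,0,0],[1,-0.25,0,0,0,0],[1,-0.25,0,0,0,0],[1,-0.25,0,0,0,0],[1,-0.25,0,0,0,0]]'; python3 -m handwheel '[[1,-0.25,0,0,0,0],[1,-0.25,0,0,0,0],[1,-0.25,0,0,0,0],[1,-0.25,0,0,0,0],[1,-0.2,0,0,0,0],[1,-0.2,0,0,0,0],[1,-0.2,0,0,0,-0.08],[1,0,0,0,0,-0.08],[1,0,0,0,0,-0.08]]'; python3 - <<'E'
from h import *
snap('wrist','wrist1.png'); print(arm.get_obs()['tool_pos'],arm.get_obs()['ee_rot'])
E
```

```text
time_s: 2.65
tool_pos: [0.3789, -0.2565, 0.264]
ee_rot: [-3.095, -0.506, 0.004]
contact_force: [0.2, -0.4, 0.6]
grip_width: 0.0001
time_s: 3.78
tool_pos: [0.5388, -0.1559, 0.2625]
ee_rot: [-2.862, -1.278, 0.005]
contact_force: [-0.1, -0.2, -0.6]
grip_width: 0.0002
[ 0.540354   -0.15377601  0.26252286] [-2.85370851 -1.29466783  0.00320259]
```

View pics/wrist1.png

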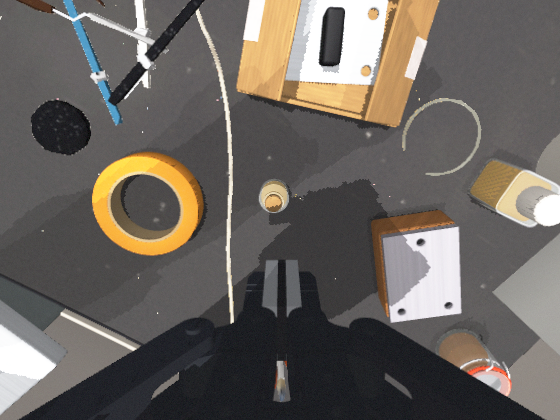

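The wrist view shows the mount holes near (421,241), (448,305) and (402,311). It also shows the plate holes near (374,13) and (366,71), and the grip block at about (330,37).

```bash
python3 - <<'E'
from h import *
a=cv2.imread('pics/wrist1.png')
cv2.imwrite('pics/w1a.png',cv2.resize(a[0:135,230:445],None,fx=3.7,fy=3.7,interpolation=2)); cv2.imwrite('pics/w1b.png',cv2.resize(a[200:330,365:475],None,fx=4.5,fy=4.5,interpolation=2))
g=cv2.cvtColor(a,cv2.COLOR_BGR2GRAY); hsv=cv2.cvtColor(a,cv2.COLOR_BGR2HSV)
def blob(mask,c,r):
    x0,y0=max(c[0]-r,0),max(c[1]-r,0); m=mask[y0:c[1]+r,x0:c[0]+r].astype(np.uint8)
    n,l,st,ce=cv2.connectedComponentsWithStats(m); i=1+np.argmax(st[1:,4]); return ce[i]+[x0,y0],st[i,4]
d=load('wrist1.png')
mh=[blob(g<75,c,9) for c in [(448,305),(402,311),(421,241)]]; print(mh)
H=atz(d,[m[0] for m in mh],.05); print(H.round(4)); 
for i,j in [(0,1),(0,2),(1,2)]: print(np.linalg.norm(H[i]-H[j]))
ph=[blob((hsv[...,1]>70),c,9) for c in [(374,13),(366,71)]]; print(ph)
P=atz(d,[m[0] for m in ph],.009); print(P.round(4),np.linalg.norm(P[0]-P[1]))
E
```

```text
[(array([447.38461538, 304.15384615]), np.int32(13)), (array([400.61538462, 310.15384615]), np.int32(13)), (array([419.45, 241.3 ]), np.int32(20))]
[[ 0.5731 -0.3724  0.05  ]
 [ 0.5328 -0.3468  0.05  ]
 [ 0.593  -0.2953  0.05  ]]
0.0477658374235781
0.07961451503209624
0.0792473974228664
[(array([372.6       ,  13.74444444]), np.int32(90)), (array([365.30263158,  70.65789474]), np.int32(76))]
[[ 0.6907 -0.1067  0.009 ]
 [ 0.6568 -0.1404  0.009 ]] 0.04785399610535675
```

View pics/w1a.png

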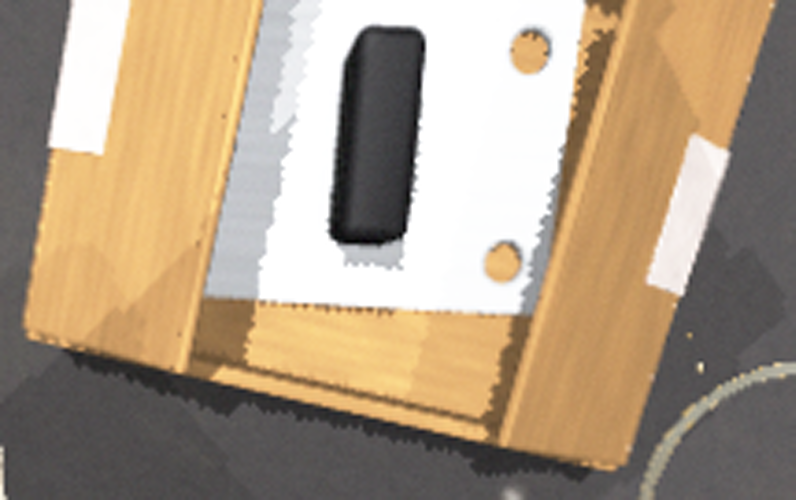

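View pics/w1b.png

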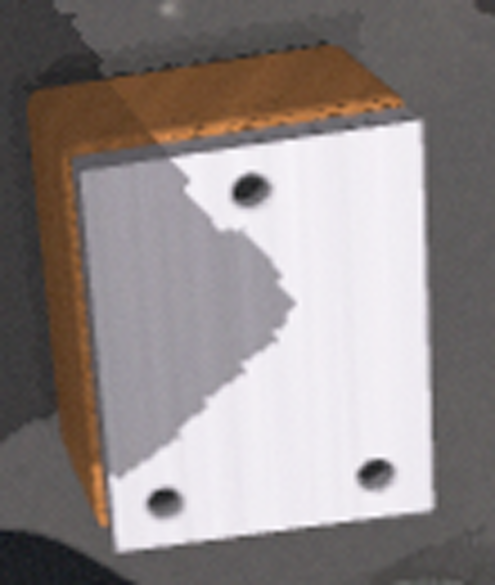

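```bash
python3 - <<'E'
from h import *
d=load('wrist1.png'); t=load('top0.png')
Zw=lambda x,y:(230+x/3.7,y/3.7)
Zt=lambda x,y:(230+x/4,130+y/3.75)
C=atz(d,[Zw(25,338),Zw(620,467)],.048); print('front rim corners wrist',C.round(4),np.linalg.norm(C[0]-C[1])); v=C[1]-C[0]; print('yaw',np.degrees(np.arctan2(v[1],v[0]))+90)
xd=np.array([-v[1],v[0]]);xd/=np.linalg.norm(xd); print('centre',C.mean(0)[:2]+.056*xd, xd)
# top: corners: left(83,182) bottom(172,290) right(315,192) back(225,85)
T=atz(t,[Zt(83,180),Zt(172,288),Zt(313,190),Zt(228,85)],.048);print(T.round(4),[np.linalg.norm(T[i]-T[(i+1)%4]).round(4) for i in range(4)],T.mean(0))
B=atz(d,[Zw(373,28),Zw(424,30),Zw(407,238),Zw(337,240)],.045);print(B.round(4),B.mean(0))
E
```

```text
front rim corners wrist [[ 0.5573 -0.0748  0.048 ]
 [ 0.6432 -0.1917  0.048 ]] 0.14507305533294645
yaw 36.301681988149035
centre [ 0.64534783 -0.10006622] [0.8059109  0.59203684]
[[ 0.646  -0.0115  0.048 ]
 [ 0.5544 -0.083   0.048 ]
 [ 0.639  -0.1936  0.048 ]
 [ 0.7297 -0.1257  0.048 ]] [np.float64(0.1162), np.float64(0.1393), np.float64(0.1133), np.float64(0.1416)] [ 0.64228225 -0.10342958  0.048     ]
[[ 0.659  -0.0794  0.045 ]
 [ 0.6671 -0.0872  0.045 ]
 [ 0.6378 -0.1177  0.045 ]
 [ 0.6256 -0.1073  0.045 ]] [ 0.6473877  -0.09788978  0.045     ]
```

```bash
python3 -m handwheel '[[0.95,0.3,0,0,0,0.03],[0.95,0.3,0.5,0,0,0],[0.95,0.3,0.5,0,0,0],[0.95,0.3,0.5,0,0,0],[0.95,0.3,0.5,0,0,0],[0.95,0.3,0.5,0,0,0],[0,0,0,0,0,0]]'; python3 - <<'E'
from h import *
snap('wrist','wrist2.png'); snap('scene','scene2.png'); d=load('wrist2.png')
o=arm.get_obs();print(o['tool_pos'],o['ee_rot'], np.degrees(2*np.arctan2(-o['ee_rot'][1],-o['ee_rot'][0])))
E
```

```text
time_s: 4.7
tool_pos: [0.6477, -0.0956, 0.2089]
ee_rot: [-2.895, -1.195, 0.008]
contact_force: [-0.3, -0.1, -0.2]
grip_width: 0.0002
[ 0.64718962 -0.09677704  0.20990065] [-2.89680147 -1.19442146  0.0070681 ] 44.815081933636634
```

View pics/wrist2.png

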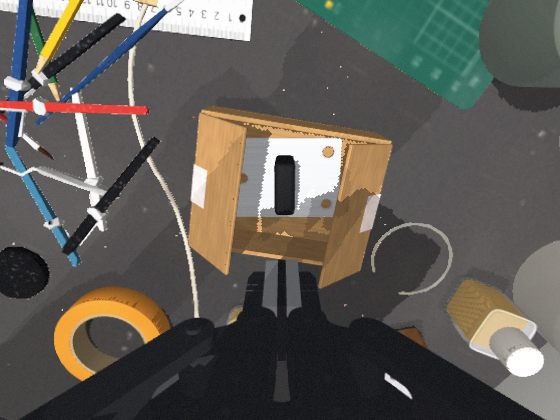

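```bash
python3 - <<'E'
from h import *
d=load('wrist2.png'); print(proj(d,[[.6472,-.0968,.185],[.6467,-.097,.045],[.644,-.102,.004]]))
Z=lambda x,y:(x,y)
y=np.radians(45.5)
P=atz(d,[(328,152.5),(326.5,204.5),(241,178)],.009); print(P.round(4), [np.linalg.norm(P[i]-P[j]).round(4) for i,j in ((0,1),(0,2),(1,2))])
print(atz(d,[(276,156),(294,156),(294,214),(277,214)],.045).round(4))
E
```

```text
[[282.81828461 278.80455483]
 [283.84842721 190.16212225]
 [285.84431772 183.216595  ]]
[[ 0.6906 -0.1074  0.009 ]
 [ 0.6571 -0.1416  0.009 ]
 [ 0.6199 -0.0692  0.009 ]] [np.float64(0.0479), np.float64(0.0803), np.float64(0.0814)]
[[ 0.662  -0.0731  0.045 ]
 [ 0.6719 -0.083   0.045 ]
 [ 0.6382 -0.1173  0.045 ]
 [ 0.6283 -0.1074  0.045 ]]
```

View pics/scene2.png

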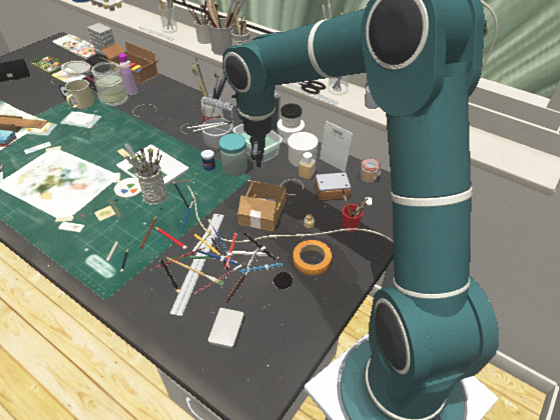

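```bash
python3 -m handwheel '[[0,0,0.9,0,0,0],[0,0,0.9,0,0,0],[0,0,0.9,0,0,0],[0,0,0.9,0,0,0],[0,0,0.9,0,0,0],[0,0,0.9,0,0,0],[0,0,0.5,0,0,0],[0,0,0,0,0,0]]'; python3 -m handwheel '[[0,-0.5,0,0,0,0],[0,-0.5,0,0,0,0],[0,-0.5,0,0,0,0],[0,-0.5,0,0,0,0],[0,-0.5,0,0,0,0]]'
```

```text
time_s: 5.8
tool_pos: [0.6447, -0.0976, 0.0834]
ee_rot: [-2.898, -1.191, 0.009]
contact_force: [0.4, 0.1, -0.1]
grip_width: 0.0003
time_s: 6.42
tool_pos: [0.6122, -0.0603, 0.0896]
ee_rot: [-2.904, -1.193, -0.008]
contact_force: [4.0, 0.9, 9.7]
grip_width: -0.0002
```

```bash
python3 - <<'E'
from h import *
snap('wrist','wrist3.png'); print(arm.get_obs()['contact_force'])
E
```

```text
[ 3.634746    2.93583073 12.28098047]
```

View pics/wrist3.png

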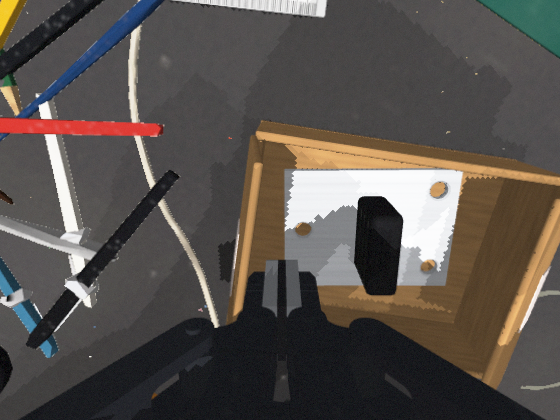

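```bash
python3 -m handwheel '[[0,0,-0.5,0,0,0],[0,0,-0.5,0,0,0],[0,-0.5,0,0,0,0],[0,-0.5,0,0,0,0],[0,-0.5,0,0,0,0]]'; python3 - <<'E'
from h import *
snap('wrist','wrist4.png'); print(arm.get_obs()['contact_force'])
E
```

```text
time_s: 7.1
tool_pos: [0.5881, -0.0358, 0.1113]
ee_rot: [-2.903, -1.194, -0.008]
contact_force: [0.3, -1.0, 0.4]
grip_width: 0.0001
[-0.34644524  0.92309435  0.25226668]
```

View pics/wrist4.png

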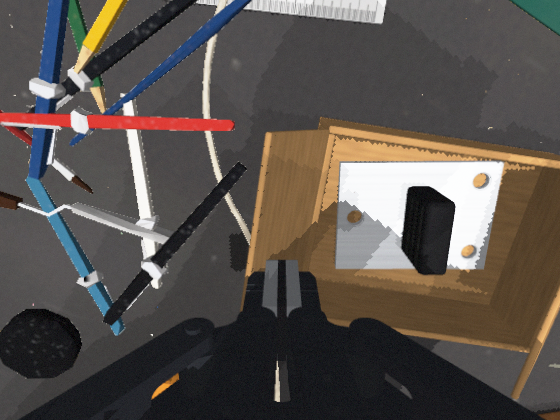

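```bash
python3 -m handwheel '[[0,-0.5,0.1,0,0,0],[0,-0.5,0.2,0,0,0],[0,-0.5,0.3,0,0,0],[0,0,0,0,0,0]]';  python3 -m handwheel '[[0,0.5,-0.8,0,0,0],[0,0.8,-0.3,0,0,0],[0,0.8,0,0,0,0],[0,0.8,0,0,0,0],[0,0.8,0,0,0,0],[0,0.8,0,0,0,0]]'; python3 - <<'E'
from h import *
snap('wrist','wrist5.png'); print(arm.get_obs()['contact_force'])
E
```

```text
time_s: 7.65
tool_pos: [0.564, -0.0112, 0.0978]
ee_rot: [-2.901, -1.197, -0.006]
contact_force: [-1.0, 0.6, 0.4]
grip_width: -0.0003
time_s: 8.4
tool_pos: [0.6326, -0.0812, 0.1217]
ee_rot: [-2.903, -1.195, -0.007]
contact_force: [-0.1, -0.4, -0.9]
grip_width: -0.0001
[-1.55646393 -2.40639399 -0.70051637]
```

View pics/wrist5.png

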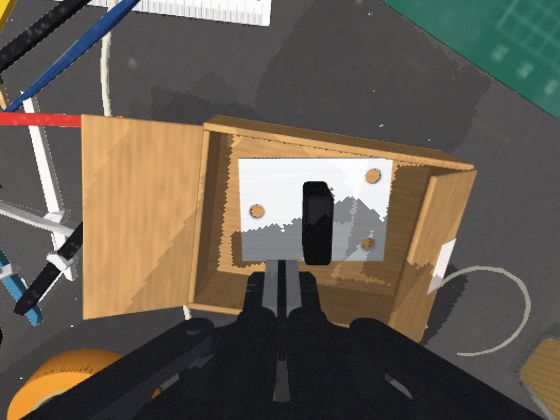

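```bash
python3 -m handwheel '[[-0.1,0.6,0.3,0,0,0],[-0.1,0.6,0.3,0,0,0],[-0.1,0.6,0,0,0,0],[-0.1,0.6,0,0,0,0],[-0.1,0.6,0,0,0,0],[-0.1,0.6,0,0,0,0],[-0.1,0.6,0,0,0,0],[-0.1,0.6,0,0,0,0],[-0.1,0.6,0,0,0,0]]'; python3 - <<'E'
from h import *
snap('wrist','wrist6.png'); o=arm.get_obs(); print(o['contact_force']); print((o['tool_pos'][:2]-[.644,-.102])@[.602,-.799])
E
```

```text
time_s: 9.57
tool_pos: [0.6984, -0.169, 0.1228]
ee_rot: [-2.894, -1.199, -0.002]
contact_force: [-0.3, 1.7, 0.6]
grip_width: -0.0001
[-0.17451246 -0.8999147   2.13214502]
0.08798419174946141
```

View pics/wrist6.png

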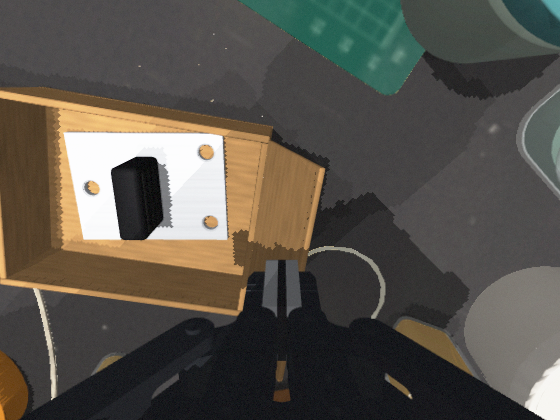

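```bash
python3 -m handwheel '[[-0.05,0.5,0.3,0,0,0],[-0.05,0.5,0.5,0,0,0],[-0.05,0.4,0.5,0,0,0],[0,0,0,0,0,0]]';  python3 -m handwheel '[[0,-0.5,-1,0,0,0],[0,-0.8,-0.7,0,0,0],[0,-1,-0.5,0,0,0],[0,-1,0,0,0,0],[0,-1,0,0,0,0],[0,-1,0,0,0,0],[0,0,0,0,0,0]]' 1; python3 - <<'E'
from h import *
snap('wrist','wrist7.png'); o=arm.get_obs(); print(o['contact_force'],o['tool_pos'])
E
```

```text
time_s: 10.12
tool_pos: [0.717, -0.1939, 0.0921]
ee_rot: [-2.894, -1.196, 0.002]
contact_force: [-0.4, -0.5, 0.1]
grip_width: 0.0
time_s: 11.0
tool_pos: [0.6374, -0.1102, 0.1491]
ee_rot: [-2.896, -1.206, -0.009]
contact_force: [1.5, 0.2, 0.7]
grip_width: 0.0853
[ 0.73714378 -0.2224001  -0.02229054] [ 0.63800058 -0.11101267  0.14918479]
```

View pics/wrist7.png

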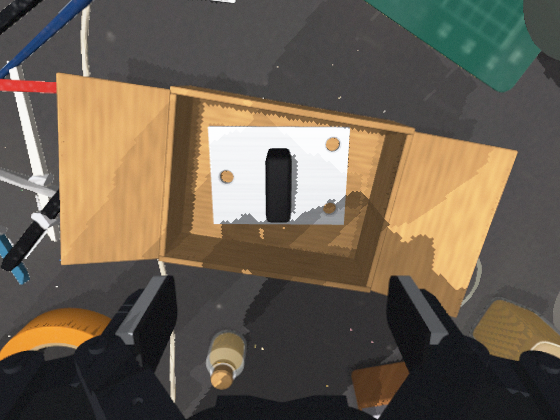

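Both flaps are folded well out. The plate holes show at about (333,144), (330,208) and (227,177), so I'll fit the plate pose and work out the move.

```bash
cat >> h.py <<'E'
L=np.array([[.024,-.038],[-.024,-.038],[0,.038]])
def fit(P):
    P=np.array(P)[:,:2]; c=P.mean(0); l=L-L.mean(0)
    U,S,V=np.linalg.svd(l.T@(P-c)); R=V.T@np.diag([1,np.linalg.det(V.T@U.T)])@U.T
    return c-R@L.mean(0), np.degrees(np.arctan2(R[1,0],R[0,0])), np.linalg.norm(l@R.T+c-P,axis=1)
def tool():
    o=arm.get_obs(); from scipy.spatial.transform import Rotation as Ro
    R=Ro.from_rotvec(o['ee_rot']).as_matrix(); return o['tool_pos'],R,np.degrees(np.arctan2(R[1,0],R[0,0]))
E
python3 - <<'E'
from h import *
d=load('wrist7.png'); a=cv2.imread('pics/wrist7.png')
cv2.imwrite('pics/w7z.png',cv2.resize(a[110:240,195:365],None,fx=4.5,fy=4.5,interpolation=2))
c,y,e=fit(atz(d,[(333,144.5),(330,208.5),(227,177)],.009)); print(c,y,e)
p,R,ty=tool(); print(p,ty,R[:,2]); print('in tool units',R.T@(np.r_[c,.05]-p)/.02,'turn tool z',-(y-ty)/120)
E
```

```text
[ 0.64748713 -0.09735042] 45.01799012031698 [1.49115940e-04 1.33518428e-04 5.11672843e-05]
[ 0.63800058 -0.11101267  0.14918479] 45.16707449239692 [ 0.00401483  0.00658774 -0.99997024]
in tool units [ 0.78163117 -0.13632095  4.96549645] turn tool z 0.0012423697673328367
```

View pics/w7z.png

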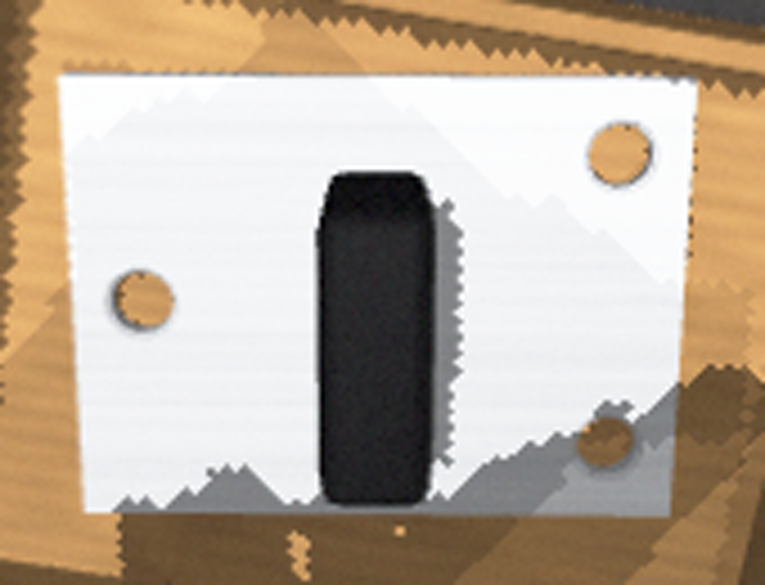

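```bash
python3 -m handwheel '[[0.39,-0.07,0.2,0,0,0],[0.39,-0.07,0.6,0,0,0],[0,0,0.9,0,0,0],[0,0,0.9,0,0,0],[0,0,0.9,0,0,0],[0,0,0,0,0,0]]' 0 40; python3 - <<'E'
from h import *
p,R,ty=tool(); c=[.6475,-.0973]; print(p,ty,R.T@(np.r_[c,.043]-p)/.02); snap('wrist','wrist8.png')
E
```

```text
time_s: 11.8
tool_pos: [0.6474, -0.0972, 0.0729]
ee_rot: [-2.896, -1.203, -0.007]
contact_force: [0.6, -0.4, 1.1]
grip_width: 0.0429
[ 0.64744066 -0.09721857  0.07294907] 45.11312546094685 [-0.00990692  0.00980682  1.4973969 ]
```

View pics/wrist8.png

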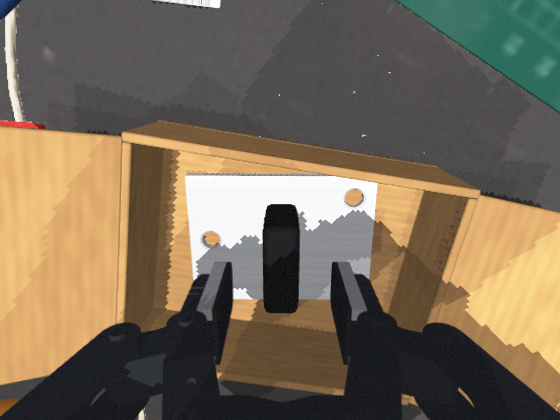

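Centred over the block. Down 30 mm, then close.

```bash
python3 -m handwheel '[[0,0,0.6,0,0,0],[0,0,0.6,0,0,0],[0,0,0.3,0,0,0],[0,0,0,0,0,0]]'; python3 -m handwheel '[[0,0,0,0,0,0],[0,0,0,0,0,0],[0,0,0,0,0,0],[0,0,0,0,0,0],[0,0,0,0,0,0]]' -1 60; python3 -m handwheel '[[0,0,-0.2,0,0,0],[0,0,-0.3,0,0,0],[0,0,-0.5,0,0,0]]'
```

```text
time_s: 12.35
tool_pos: [0.6486, -0.0974, 0.0428]
ee_rot: [-2.898, -1.203, -0.011]
contact_force: [-0.0, -0.1, 0.7]
grip_width: 0.0426
time_s: 12.98
tool_pos: [0.649, -0.0975, 0.0437]
ee_rot: [-2.899, -1.203, -0.012]
contact_force: [0.2, -0.1, -1.9]
grip_width: 0.0148
time_s: 13.35
tool_pos: [0.6485, -0.0975, 0.0644]
ee_rot: [-2.898, -1.203, -0.011]
contact_force: [0.0, -0.6, -2.1]
grip_width: 0.0151
```

```bash
python3 -m handwheel '[[0,0,-0.9,0,0,0],[0,0,-0.9,0,0,0],[0,0,-0.9,0,0,0],[0,0,-0.9,0,0,0],[0,0,-0.9,0,0,0],[0,0,-0.9,0,0,0],[0,0,0,0,0,0]]'; python3 - <<'E'
from h import *
snap('wrist','wrist9.png');snap('top','top9.png')
d=load('wrist1.png'); print(fit(atz(d,[(448.6,305.3),(401.4,311.6),(420.6,242.2)],.05)))
p,R,ty=tool(); print(p,ty,R[:,2]); print(R.T@(np.r_[.5725,-.3285,.175]-p)/.02)
E
```

```text
time_s: 14.22
tool_pos: [0.6488, -0.0983, 0.1831]
ee_rot: [-2.9, -1.204, -0.016]
contact_force: [0.6, -0.7, -1.8]
grip_width: 0.015
(array([ 0.57302114, -0.329241  ]), np.float64(-32.01303406653998), array([0.0001711 , 0.00017566, 0.00022536]))
[ 0.64807819 -0.09824836  0.18123036] 45.09605088521263 [ 0.00656076  0.00557766 -0.99996292]
[-10.82414432   5.45024164   0.22250083]
```

View pics/wrist9.png

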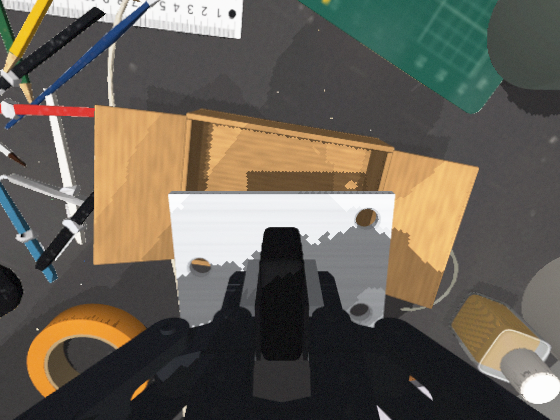

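```bash
python3 - <<'E'
from h import *
t=load('top0.png'); s=load('scene0.png')
o,v=ray(t,[(515,268),(350,5)]); n=np.cross(v[0],v[1])
o2,v2=ray(s,[(470,27),(440,20),(400,13),(345,2)])
for w in v2: k=((o-o2)@n)/(w@n); print((o2+k*w).round(3))
E
```

```text
[ 0.378 -0.538  0.556]
[ 0.439 -0.5    0.563]
[ 0.523 -0.452  0.565]
[ 0.642 -0.381  0.572]
```

View pics/top9.png

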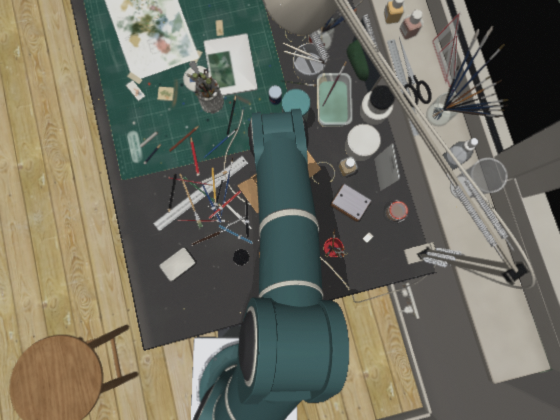

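```bash
python3 - <<'E'
from h import *
s=load('scene2.png')
print(proj(s,[[.6472,-.0968,.21+h] for h in (0,.1,.15,.2,.25,.3,.35,.4)]).round(0).tolist())
print(arm.get_obs()['q'])
a=cv2.imread('pics/scene2.png')[10:190,200:330]; cv2.imwrite('pics/s2z.png',cv2.resize(a,None,fx=3.3,fy=3.3))
E
```

```text
[[258.0, 159.0], [257.0, 130.0], [256.0, 113.0], [255.0, 96.0], [254.0, 78.0], [253.0, 58.0], [252.0, 37.0], [251.0, 15.0]]
[ 0.41996626  0.58096401 -0.44339777  1.59090326  0.27205403  1.02565134
 -0.88384143]
```

View pics/s2z.png

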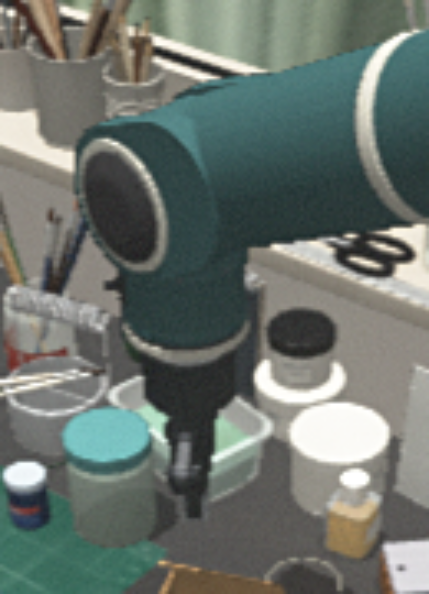

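```bash
python3 -m handwheel '[[-0.6,0.3,0,0,0,0],[-1,0.5,0,0,0,0],[-1,0.5,0,0,0,0],[-1,0.5,0,0,0,0],[-1,0.5,0,0,0,0],[-1,0.5,0,0,0,0],[-1,0.5,0,0,0,0],[-1,0.5,0,0,0,0],[-1,0.5,0,0,0,0],[-1,0.5,0,0,0,0]]'; python3 -m handwheel '[[-1,0.5,0,0,0,0.02],[0,0,0.2,0,0,0.06],[0,0,0.2,0,0,0.07],[0,0,0.2,0,0,0.07],[0,0,0.2,0,0,0.07],[0,0,0.2,0,0,0.07],[0,0,0.2,0,0,0.07],[0,0,0.2,0,0,0.07],[0,0,0.2,0,0,0.07],[0,0,0,0,0,0.05]]'; python3 - <<'E'
from h import *
snap('wrist','wrist10.png');snap('top','top10.png')
p,R,ty=tool(); print(p,ty,R[:,2]); print(R.T@(np.r_[.573,-.329,.15]-p)/.02,arm.get_obs()['q'])
E
```

```text
time_s: 15.58
tool_pos: [0.5683, -0.3223, 0.174]
ee_rot: [-2.901, -1.19, 0.002]
contact_force: [-0.2, -0.3, -1.1]
grip_width: 0.0149
time_s: 16.82
tool_pos: [0.55, -0.3598, 0.1377]
ee_rot: [-3.003, 0.918, 0.015]
contact_force: [0.0, -0.2, -1.6]
grip_width: 0.0152
[ 0.55017462 -0.35979196  0.13803877] -33.81573645381401 [-0.00836435  0.00388106 -0.99995749]
[ 0.08592788 -1.91343144 -0.6016069 ] [ 0.58704487  0.60209699 -0.07738193  1.6122065   0.05531042  0.9386109
 -1.67086743]
```

View pics/wrist10.png

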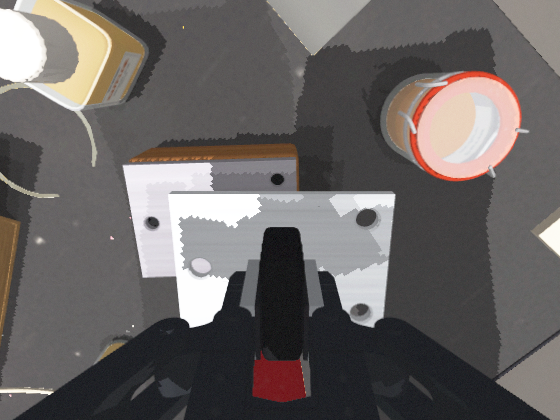

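View pics/top10.png

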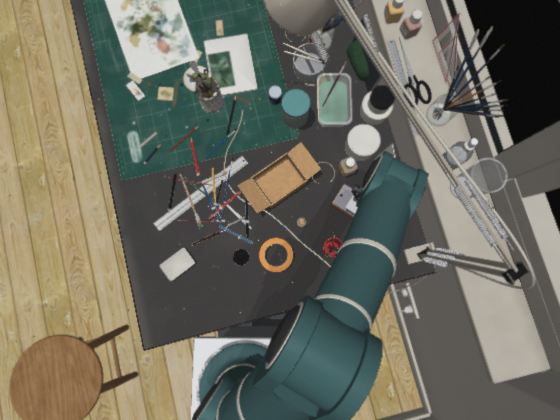

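```bash
python3 -m handwheel '[[0.03,-0.6,0,0,0,-0.015],[0.03,-0.7,0,0,0,0],[0.03,-0.6,0,0,0,0],[0,0,0,0,0,0]]'; python3 - <<'E'
from h import *
snap('wrist','wrist11.png')
p,R,ty=tool(); print(p,ty,R[:,2]); print(R.T@(np.r_[.573,-.329,.15]-p)/.02)
a=cv2.imread('pics/wrist11.png'); cv2.imwrite('pics/w11z.png',cv2.resize(a[130:340,140:420],None,fx=2.8,fy=2.8,interpolation=2))
E
```

```text
time_s: 17.42
tool_pos: [0.5737, -0.3263, 0.1379]
ee_rot: [-3.021, 0.854, 0.014]
contact_force: [-0.9, -0.6, -1.3]
grip_width: 0.015
[ 0.57329833 -0.32696348  0.13789658] -31.616908272941348 [-0.00820084  0.00425939 -0.9999573 ]
[ 0.03509925  0.09493869 -0.60545653]
```

View pics/w11z.png

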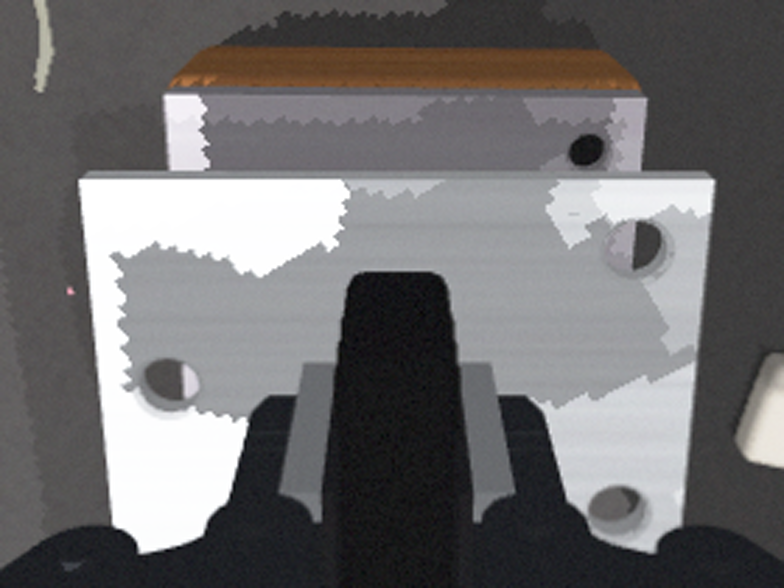

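```bash
python3 - <<'E'
from h import *
d=load('wrist11.png'); p,R,ty=tool()
c,y,e=fit(atz(d,[(368.2,218.6),(361.4,311.4),(200.7,267.1)],p[2]-.0347)); print('plate',c,y,e,'rel tool',R.T@(np.r_[c,p[2]]-p),y-ty)
print('thread0 seen',atz(d,[(349.3,183.9)],.05))
th=np.radians(-32.0); Q=np.array([[np.cos(th),-np.sin(th)],[np.sin(th),np.cos(th)]]); print('expected',L@Q.T+[.573,-.3292])
# edge yaw of plate vs mount at far edges
E=atz(d,[(140+165/2.8,130+95/2.8),(140+645/2.8,130+97/2.8)],.05);v=E[1]-E[0];print('mount edge',E.round(4),np.linalg.norm(v),np.degrees(np.arctan2(v[1],v[0]))+90)
E=atz(d,[(140+79/2.8,130+180/2.8),(140+714/2.8,130+179/2.8)],p[2]-.0347);v=E[1]-E[0];print('plate edge',E.round(4),np.linalg.norm(v),np.degrees(np.arctan2(v[1],v[0]))+90)
E
```

```text
plate [ 0.57222893 -0.32683598] -31.490481959292627 [0.00029544 0.00050705 0.00046851] rel tool [-9.77465226e-04  4.52035420e-04  9.31299848e-06] 0.1264263136487216
thread0 seen [[ 0.57338487 -0.37321256  0.05      ]]
expected [[ 0.57321622 -0.37414389]
 [ 0.53250991 -0.34870777]
 [ 0.59313693 -0.29697417]]
mount edge [[ 0.6289 -0.3055  0.05  ]
 [ 0.5772 -0.3888  0.05  ]] 0.09805185788639935 -31.839726622168442
plate edge [[ 0.6289 -0.3029  0.1032]
 [ 0.5772 -0.3872  0.1032]] 0.09883092126984216 -31.500027206197984
```

```bash
python3 -m handwheel '[[0.04,0.03,0.2,0,0,0.003],[0.04,0.03,0.3,0,0,0],[0,0,0.3,0,0,0],[0,0,0.3,0,0,0],[0,0,0.2,0,0,0],[0,0,0,0,0,0],[0,0,0,0,0,0]]'; python3 - <<'E'
from h import *
snap('wrist','wrist12.png')
p,R,ty=tool(); print(p,ty,R[:,2])
a=cv2.imread('pics/wrist12.png'); cv2.imwrite('pics/w12z.png',cv2.resize(a[150:350,140:420],None,fx=2.8,fy=2.8,interpolation=2))
E
```

```text
time_s: 18.35
tool_pos: [0.5728, -0.3302, 0.1095]
ee_rot: [-3.018, 0.868, 0.016]
contact_force: [0.9, 0.4, -0.9]
grip_width: 0.0152
[ 0.57272822 -0.33019791  0.10948336] -32.100054878279586 [-0.00936198  0.00397549 -0.99994827]
```

View pics/w12z.png

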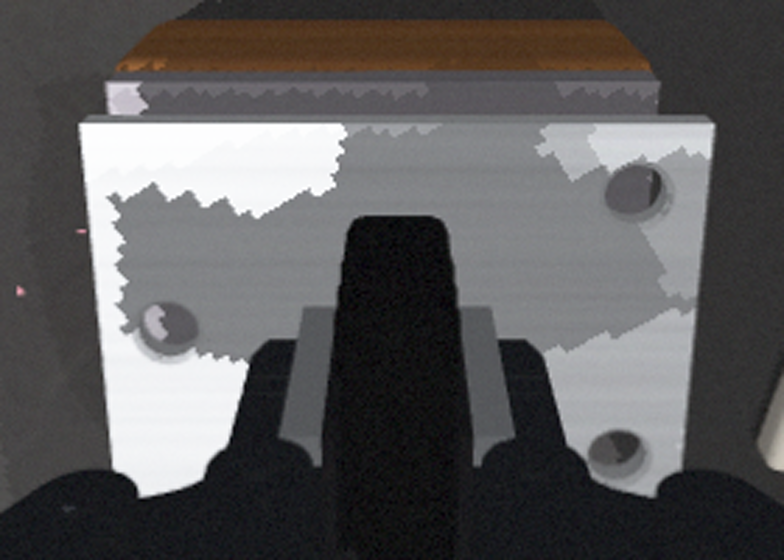

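```bash
python3 - <<'E'
from h import *
d=load('wrist12.png'); p,R,ty=tool(); zt=p[2]-.0347
Z=lambda x,y:(140+x/2.8,150+y/2.8)
c,y,e=fit(atz(d,[Z(639,193),Z(620,453),Z(169,330)],zt)); print('plate',c,y,e)
E1=atz(d,[Z(106,82),Z(659,82)],.05);E2=atz(d,[Z(79,124),Z(714,123)],zt);print(E1.round(4),E2.round(4),(E1-E2).mean(0))
th=np.radians(-32.0); Q=np.array([[np.cos(th),-np.sin(th)],[np.sin(th),np.cos(th)]])
T=np.c_[L@Q.T+[.573,-.3288],[.05]*3]; print(((proj(d,T)-[140,150])*2.8).round(0))
E
```

```text
plate [ 0.57097046 -0.33058646] -31.92425605553589 [0.00038858 0.00056265 0.00059982]
[[ 0.6293 -0.3054  0.05  ]
 [ 0.5768 -0.389   0.05  ]] [[ 0.6281 -0.3074  0.0748]
 [ 0.5756 -0.3912  0.0748]] [ 0.00123187  0.0020906  -0.02478336]
[[593. 141.]
 [579. 372.]
 [185. 262.]]
```

```bash
python3 -m handwheel '[[0.02,-0.11,0,0,0,0],[0,0,0,0,0,0],[0,0,0,0,0,0],[0,0,0,0,0,0]]'; python3 - <<'E'
from h import *
snap('wrist','wrist13.png'); snap('scene','scene13.png')
p,R,ty=tool(); print(p,ty)
a=cv2.imread('pics/wrist13.png'); cv2.imwrite('pics/w13z.png',cv2.resize(a[150:350,140:420],None,fx=2.8,fy=2.8,interpolation=2))
a=cv2.imread('pics/scene13.png'); cv2.imwrite('pics/s13z.png',cv2.resize(a[130:230,220:390],None,fx=4.5,fy=4.5,interpolation=2))
E
```

```text
time_s: 18.9
tool_pos: [0.5746, -0.3284, 0.11]
ee_rot: [-3.018, 0.868, 0.015]
contact_force: [-0.1, -0.4, -2.1]
grip_width: 0.0147
[ 0.57462413 -0.32838094  0.10996984] -32.086675266436636
```

View pics/w13z.png

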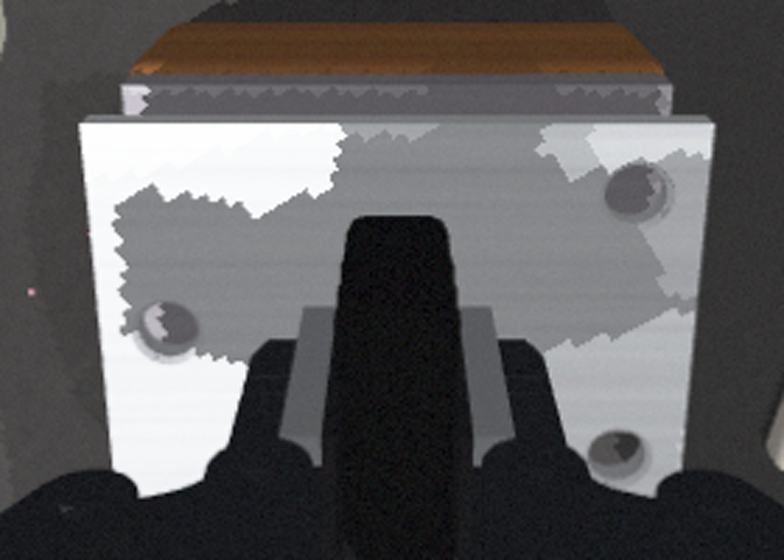

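View pics/s13z.png

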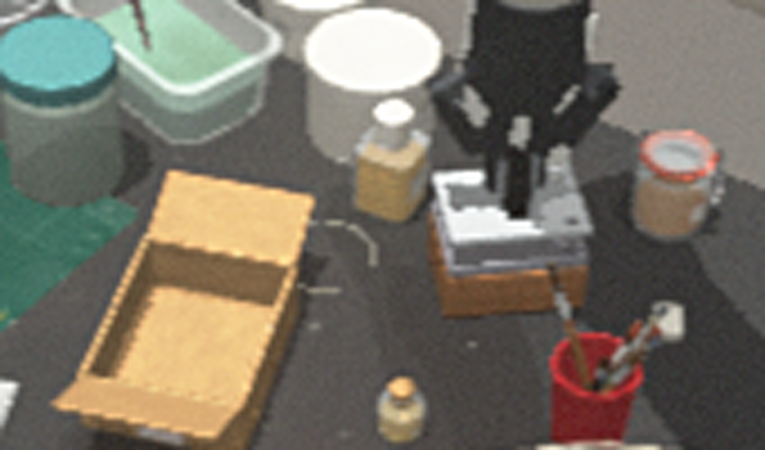

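```bash
python3 - <<'E'
from h import *
d=load('wrist13.png'); p,R,ty=tool(); zt=p[2]-.0347
Z=lambda x,y:(140+x/2.8,150+y/2.8)
H=atz(d,[Z(639,193),Z(620,453),Z(169,330)],zt);c,y,e=fit(H); print('plate',c,y,e)
E1=atz(d,[Z(122,85),Z(672,85)],.05);E2=atz(d,[Z(79,124),Z(714,123)],zt);D=(E1-E2).mean(0)[:2]
th=np.radians(-32.0); Q=np.array([[np.cos(th),-np.sin(th)],[np.sin(th),np.cos(th)]]);print('edge diff in mount xy',D@Q, 'from holes',(np.array([.573,-.3290])-c)@Q, 'tcp+hand',(np.array([.573,-.3290])-p[:2]-(R@[-.001,.0005,0])[:2])@Q)
o=arm.get_obs(); print(abs(o['joint_vel']).max(),o['contact_force'],zt-.005-.05, np.linalg.norm(E1[0]-E1[1]))
s=load('scene13.png'); M=[(x*.001,y*.001) for x,y in ((38,51),(-38,51),(-38,-51),(38,-51))]
print(((proj(s,np.c_[np.array(M)@Q.T+[.573,-.329],[.05]*4])-[220,130])*4.5).round(0).tolist())
E
```

```text
plate [ 0.57287211 -0.32880407] -31.91255137731517 [0.00039103 0.00055767 0.00061093]
edge diff in mount xy [-0.00073427 -0.00014817] from holes [ 2.12287303e-04 -9.83832900e-05] tcp+hand [-4.85787431e-05 -8.87165835e-04]
0.0012319585530621365 [-1.18121696 -0.76431717 -2.1446202 ] 0.020269838963095324 0.09854897044094012
[[427.0, 198.0], [446.0, 270.0], [589.0, 257.0], [565.0, 187.0]]
```

All three estimates agree to within 1 mm, and the plate is about 20 mm up and still. Handing in.

```bash
python3 -c "
from plant import arm
print(arm.finish_job())"
```

```text
the job is handed in; nothing more can be done
None
```

The job is handed in, with the gripper still holding the plate level over the mounting foot. `finish_job` gave no verdict, so the figures below are my own last checks.

**What I did:** I pushed both flaps outward with the closed fingers. The left flap's edge first caught on the finger linkage with about 12 N upward, so I raised the tool and carried on. I then lifted the plate by its grip block at 60 N (15 mm grip width), carried it over the mount, turned it about 77° and lowered it.

**Last checks, at 18.9 s of the 54 s allowed:**

| Check | Result |
|---|---|
| Sideways offset of plate from mount | 0.2 mm from the plate holes, 0.7 mm from the plate and mount edges, 0.9 mm from the tool pose (limit 5 mm) |
| Yaw error | about 0.1° |
| Tilt | about 0.6° |
| Height above mount | about 20 mm |
| Motion | largest joint speed 0.001 rad/s |
| Force on the tool | about 2 N downward, which fits the plate's weight, with no sign of it touching the mount |

- **Flaps:** both look folded well out in the last scene picture, but I judged that by eye and did not measure the angles.
- **Bystanders:** none looked shifted in the last pictures, but I did not measure their positions.
- **Disagreements:** the top and wrist cameras differed by 1–2 mm on the mount's position, so I relied on the wrist camera. The threads themselves were hidden under the plate at the end, so the final alignment rests on earlier thread measurements and the visible mount edge.

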